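# Cure the filler patch on a turning panel

### The arm

A 6-joint arm with a two-finger parallel gripper is mounted at the origin on the work surface. World frame = base frame: x ahead of the robot, y to its left, z up, the work surface at z = 0. Lengths are in m, angles in rad, forces in N, time in s.
With the tool pointing down it reaches from about 0.35 to 1 m from the base axis. Payload 7.1 kg.
Tool frame: the origin (TCP) lies between the finger pads, 19 mm behind the fingertips; this is the grasp point; z points along the fingers, y is the line along which they close (so a half turn about z gives the same grasp; the last joint's range is limited). The gripper opens to 85 mm and grips with 20 to 120 N. Pads are 22 mm wide; open, the fingers measure 114 mm over their backs; the gripper's body (76 mm by 85 mm) begins 54 mm behind the grasp point. The pads swing forward as they close: fully open they stand 13 mm farther back than shut.
Start: joints at [-1.204, 0.423, 1.63, -0, 1.089, -0.019], TCP at [0.235, -0.579, 0.25] pointing down, gripper open.
Joint ranges: [-3, 3], [-0.9, 2.11], [0.09, 2.58], [-1.31, 4.45], [0.11, 2.69], [-2.54, 2.54]. Speed limits (rad/s): [2.39, 2.39, 3.01, 3.14, 3.14, 3.14].

### API

Orientations are given as a unit quaternion [w, x, y, z].
In Python, from plant import arm, optics, workorder gives the robot as it stands.
- The arm moves only by the tool apply_moves, never from a script. Its argument "increments" is a list of rows, each an object with "twist": the turn, a rotation vector about the tool's x, y, z in units of 45 degrees (1.0 is 45 degrees), a list of three; "translation": the shift along the tool's x, y, z in units of 0.1 m (1.0 is 0.1 m), a list of three; "hand": the closure, from 0 (fully open) to 1 (shut). A call has exactly 10 rows; each row is the pose to reach, as a shift and turn from the pose commanded when the call began, along the tool's axes at that moment; what a row does not reach only later rows make up. A row lasts 1/8 s, in which the tool goes at most 62.5 mm and 10.7 degrees, less where a joint would pass 70% of its speed; a pose out of reach is approached as far as the arm can. A call with a number of a shift or a turn outside -1 to 1 is refused whole. A call with a gripper value outside its range is refused whole. The fingers move at their own pace and stop on an object; "grip_force" is the grip in N (left out, the last holds). Time passes only in rows, so rows that repeat a pose let the fingers close, or fill a call up. It gives the time, the measured TCP pose, the force, the opening and the grip force at its end, in the units of the state.
- arm.observe(): the state, without advancing time (a new reading comes with each control period).
- optics.camera(name): name is "scene" or "top" or "wrist"; returns a dict with "image" (480x640x3 uint8, red, green, blue), "camera_matrix" (3x3 intrinsics, pixels), "camera_from_world" (4x4, takes a point from world to camera coordinates). Camera axes: x right, y up, looking along -z (the intrinsics and any distortion apply to the point x, -y, -z); pixel columns grow to the right and rows downward; lengths in m; the calibration is good to about 2 mm. A picture is of the moment at which its call begins. There is no depth.
- workorder.job_done(): hands the job in; it is judged then, once.
Trained networks look in a picture, given as the dict that the camera call returned (one of the last four; its "shot" number tells which), for a name from the list of things; names that differ only in an ending like _2 or _b are one class to them, and where a whole thing is asked for, a point or a joint stands for the part that bears it (a point fixed in the world has none). Each returns a list of dicts, best first, with "score" (0 to 1); they miss things now and then, are a little off and sometimes report something else, mostly with a low value. They report only what shows in the picture. A call takes as long as a camera call. They do not tell look-alikes from the thing itself.
- optics.spot_in(picture, query): "pixel" ([column, row] in pixels, amid what is visible of it).
- optics.regions_of(picture, query): "pixels" (480x640 bool, what is visible of it) and "pixel" ([column, row] in pixels, amid what is visible of it).
- optics.mark_of(picture, query): "pixel" ([column, row] in pixels: a listed point, or the origin of a listed thing).
The state is a dict: "t": time; "joints": joint angles; "joint_velocities": joint speeds; "effort": joint torques, N m; "ee_pos": TCP position; "orientation": TCP orientation; "wrist_force": force on the tool from outside, world axes, zero at the start; "moment": the same for the moment, N m; "opening": finger opening in m; "grasp_force": force on a finger pad.
Only numpy, scipy, OpenCV 4.12 (cv2) and the standard library are available. Lean on these libraries where they do the work, as an engineer would, in place of code of your own. Each camera call takes 0.05 s, during which the arm holds its last target. There are 200 camera calls.

### The job

Push the turntable's upright handle so that the turntable coasts on its own at about one turn in 5 to 8 seconds, then take the curing lamp from its dock and hold it upright, face down, a few centimetres above the grey filler patch, going round with the patch so that the lamp's centre stays over it for at least 5 seconds without a break while the turntable keeps coasting untouched. Never touch the freshly painted panel or drop or tip the lamp, leave the other things on the bench where they are, and finish by standing the lamp back on its dock and letting go.

Things in the scene. Friction and masses are not known exactly. Their poses are not given: they have to be found in the camera images.
- turntable: Dark steel disc 300 mm across, top 54 mm above the bench, spinning freely either way about its vertical axis (origin, at its underside, z up); pedestal fixed. Inertia with panel nominally 0.03 kg m2, hidden, x 0.7 to 1.4; drag 0.0007 N m s/rad + 0.0003 N m, so it coasts with a time constant of some 40 s. Starts at any angle. Wanted 0.6 to 2.5 rad/s when let go, over 0.25 during the cure.
- handle (a point): Axis of the turntable's upright round black rubber handle at mid height, 102 mm above the bench. 26 mm in diameter (cap 32 mm, top 10 mm), from 54 to 150 mm above the bench, 120 mm from the turntable's axis, on its -x side, across from the patch; turns with the disc. Its axis is 60 mm from the panel's edge.
- panel: White painted sheet panel 190 x 170 mm with a 90 mm round opening, on stubs fixed to the turntable; upper face 84 mm above the bench, collar round the opening 92 mm. Origin on the turntable's axis at the disc's top; reaches -60 to +130 mm along its x, +-85 mm along its y. Wet paint: do not touch.
- patch (a point): Centre of the top of the round grey filler patch on the panel, 44 mm in diameter, top 87 mm above the bench, 95 mm from the turntable's axis on its +x side, across from the handle. Turns with the turntable; z up.
- lamp: Curing lamp, torch-like, 130 mm tall, standing face down on its dock: aluminium head 48 mm across and 28 mm high, tapering to a black round grip 34 mm across from 40 to 130 mm above the face. Origin: centre of the face (underside), z up along its axis. 0.25 kg nominal, +-30%, loose. Grip from above, TCP about 92 mm above the face.
- dock: White round flat lamp dock, 110 mm across, 12 mm high, no rim, fixed on the bench, with a 40 x 50 mm block of the same height at its +x side. Origin: centre of its underside. The lamp stands on its top, up to 20 mm off centre. Turntable and dock stand about 0.4 m apart, either one on the left.
- tape: Roll of yellow masking tape lying flat, 90 mm in diameter, 24 mm high, loose; leave it alone. Origin at its underside's centre.
- thinner: Metal can, 60 mm in diameter, 110 mm tall, upright and loose at the left; leave it alone. Origin at its underside's centre.
- sander: Cork sanding block with a wooden grip, 110 x 60 x 42 mm, loose at the right; leave it alone. Origin at its underside's centre.
Mind the look-alikes: they are no part of the job. What is shaped like the lamp but orange is not meant. Of the things that look like the dock, the middle-sized one is meant.

How it is judged:
By the outcome, as a careful person would: the job done as asked, in the order asked, and still so for the second after the job is handed in, with the robot touching nothing.
It also fails if it takes over 54 s, if anything falls off the work surface, if the arm or the gripper's body presses on something with over 40 N, if the wrist force passes 120 N, or if a joint passes its speed limit or range.

## Working session

There is one attempt and no reset: what is moved stays moved. The work goes in short steps, Python scripts to look and compute and a tool call to move; the robot and the scene stay as the last step left them, time stands still between calls to the robot, and variables do not carry over. Pictures are saved under pics/ and viewed, at most 12 in all, crops included, and the job is handed in when it is done.

Besides the shell and the picture viewer there is one more tool, called after "Request:" as a command line: name --argument value ..., lists and objects as JSON in quotes. apply_moves: Moves the arm, as the interface text tells. Shifts and turns lie within -1 to 1; 1 stands for 0.1 m of shift or 45 degrees of turn. Its arguments: {"type":"object","properties":{"increments":{"type":"array"},"grip_force":{"type":"number"}},"required":["increments"]}

```bash
ls; mkdir -p pics
cat > h.py <<'E'
import numpy as np, cv2
from plant import arm, optics, workorder
def proj(c,p):
    P=c["camera_from_world"]@np.append(p,1); q=c["camera_matrix"]@np.array([P[0],-P[1],-P[2]]); return q[:2]/q[2]
def ray(c,px):
    M=c["camera_from_world"]; d=np.linalg.inv(c["camera_matrix"])@np.array([px[0],px[1],1.]); d=M[:3,:3].T@np.array([d[0],-d[1],-d[2]])
    o=-M[:3,:3].T@M[:3,3]; return o,d/np.linalg.norm(d)
def atz(c,px,z):
    o,d=ray(c,px); return o+d*(z-o[2])/d[2]
def tri(c1,p1,c2,p2):
    A=[];b=[]
    for c,p in((c1,p1),(c2,p2)):
        o,d=ray(c,p); Q=np.eye(3)-np.outer(d,d); A.append(Q); b.append(Q@o)
    return np.linalg.lstsq(np.vstack(A),np.hstack(b),rcond=None)[0]
def save(n,im): cv2.imwrite(f"pics/{n}.png",im[...,::-1])
E
python3 - <<'E'
from h import *
np.set_printoptions(precision=4,suppress=True)
print(arm.observe())
T=optics.camera("top");S=optics.camera("scene")
save("top",T["image"]);save("scene",S["image"])
print({k:(v if k!="image" else 0) for k,v in T.items()},S["camera_from_world"])
for n in["turntable","handle","panel","patch","lamp","dock","tape","thinner","sander"]:
    for c,l in((T,"T"),(S,"S")):
        for f in("mark_of",):
            print(n,l,[(np.round(r["pixel"],1).tolist(),round(r["score"],2)) for r in getattr(optics,f)(c,n)])
E
```

```text
pics
{'t': 0.0, 'joints': array([-1.204 ,  0.4238,  1.6307,  0.    ,  1.0886, -0.019 ]), 'joint_velocities': array([ 0.0008,  0.0007, -0.0001, -0.0022, -0.0006, -0.0005]), 'effort': array([ -0.001 , -55.7395, -28.1745,  -0.0001,   0.0073,  -0.    ]), 'ee_pos': array([ 0.235 , -0.5786,  0.2492]), 'orientation': array([-0.0008,  0.9815,  0.1917, -0.0001]), 'wrist_force': array([ 0.0207, -0.1868,  0.6424]), 'moment': array([ 0.0121,  0.0205, -0.0016]), 'grasp_force': 0.0, 'opening': 0.0856559108632615}
{'image': 0, 'camera_matrix': array([[480.4894,   0.    , 325.0175],
       [  0.    , 480.4894, 237.6684],
       [  0.    ,   0.    ,   1.    ]]), 'camera_from_world': array([[-0.0092, -0.9999, -0.0125,  0.0092],
       [ 0.9994, -0.0097,  0.0344, -0.5514],
       [-0.0346, -0.0122,  0.9993, -1.4526],
       [ 0.    ,  0.    ,  0.    ,  1.    ]]), 'shot': 1} [[-0.0201  0.9998  0.0064  0.0236]
 [-0.8384 -0.0203  0.5448  0.4402]
 [ 0.5448  0.0056  0.8386 -1.8191]
 [ 0.      0.      0.      1.    ]]
turntable T [([389.6, 238.6], 0.7), ([473.7, 213.0], 0.56)]
turntable S [([254.9, 240.9], 0.67), ([172.9, 264.2], 0.2)]
handle T [([392.2, 195.1], 0.91)]
handle S [([246.6, 263.6], 0.7)]
panel T [([384.9, 235.2], 0.84)]
panel S [([257.0, 239.7], 0.92)]
patch T [([387.3, 269.3], 0.71)]
patch S [([262.1, 207.9], 0.73)]
lamp T [([282.4, 195.6], 0.79), ([230.6, 234.1], 0.68), ([271.4, 236.2], 0.59)]
lamp S [([359.9, 288.8], 0.98), ([371.6, 251.5], 0.95), ([406.0, 259.7], 0.77)]
dock T [([271.0, 290.1], 0.72), ([264.7, 240.8], 0.68), ([235.1, 180.0], 0.59)]
dock S [([368.8, 211.3], 0.96), ([404.5, 303.3], 0.96), ([371.0, 252.9], 0.88), ([264.4, 211.7], 0.67), ([172.5, 264.5], 0.48)]
tape T [([326.4, 186.3], 0.85)]
tape S [([315.2, 295.4], 0.96), ([172.9, 268.3], 0.18)]
thinner T [([170.5, 286.6], 0.68)]
thinner S [([463.6, 213.9], 0.72)]
sander T [([475.6, 214.2], 0.86)]
sander S [([171.8, 265.2], 0.86)]
```

View pics/top.png

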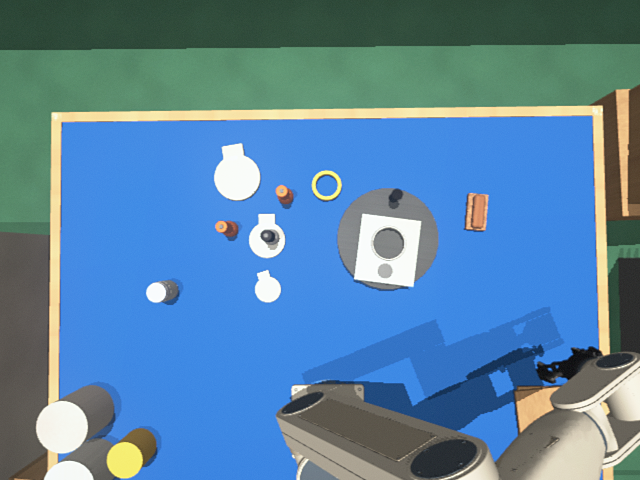

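Run:
```python
from h import *
S=cv2.imread("pics/scene.png"); cv2.imwrite("pics/scenecrop.png",cv2.resize(S[160:340,200:500],None,fx=2.66,fy=2.66,interpolation=cv2.INTER_CUBIC))
```

```text
(no output)
```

View pics/scenecrop.png

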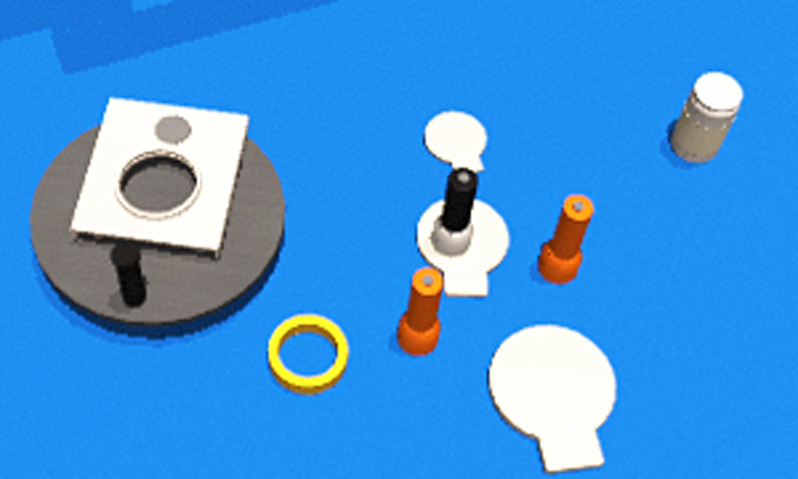

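The top view shows the turntable at (388,240), with its handle at (396,195) on the far side and the patch at (386,270).

- **Lamp candidates:** black and aluminium at (268,238), orange at (284,195) and orange at (227,229). The black one is meant, because the orange ones are look-alikes.
- **Dock candidates:** large at (237,177), middle at (267,240) and small at (267,289). The middle one is meant, and the lamp stands on it.

The enlarged scene crop confirms both choices.

Run:
```python
from h import *
np.set_printoptions(precision=4,suppress=True)
T=optics.camera("top");S=optics.camera("scene")
hsv=lambda c:cv2.cvtColor(c["image"],cv2.COLOR_RGB2HSV)
def blob(c,lo,hi,seed,rad):
    m=cv2.inRange(hsv(c),lo,hi); k=np.zeros_like(m); cv2.circle(k,seed,rad,255,-1); m&=k
    n,l,s,ce=cv2.connectedComponentsWithStats(m); i=1+np.argmax(s[1:,4]); return l==i,ce[i],s[i]
def outline(m,c,z):
    cs=max(cv2.findContours(m.astype(np.uint8),0,2)[0],key=len); h=cv2.convexHull(cs)[:,0].astype(float)
    return np.array([atz(c,p,z)[:2] for p in h])
def circ(P):
    A=np.c_[2*P,np.ones(len(P))]; s=np.linalg.lstsq(A,(P**2).sum(1),rcond=None)[0]; return s[:2],np.sqrt(s[2]+s[:2]@s[:2])
# disc: everything not blue around
for c,seed,rad in((T,(388,240),60),):
    m=(cv2.inRange(hsv(c),(95,120,60),(125,255,255))==0).astype(np.uint8)
    k=np.zeros_like(m); cv2.circle(k,seed,rad,1,-1); m&=k
    m=cv2.morphologyEx(m,cv2.MORPH_OPEN,np.ones((5,5)))
    print("disc",circ(outline(m,c,.054)))
R={}
for n in["turntable","handle","panel","patch"]:
    for c,l in((T,"T"),(S,"S")):
        r=optics.mark_of(c,n)
        if r: R[n,l]=r[0]["pixel"]
    if (n,"T") in R and (n,"S") in R: print(n,R[n,"T"],R[n,"S"],tri(T,R[n,"T"],S,R[n,"S"]))
for l,s in((T,(387,270)),(S,(265,208))):
    m,ce,st=blob(l,(0,0,80),(180,60,190),s,9); print("patch blob",ce,st[4],atz(l,ce,.087))
for n in["lamp","dock"]:
    for c,l,s in((T,"T",(268,240)),(S,"S",(371,251))):
        for r in optics.mark_of(c,n):
            if np.hypot(*(r["pixel"]-np.array(s)))<12: R[n,l]=r["pixel"]
    print(n,R.get((n,"T")),R.get((n,"S")))
    if (n,"T") in R and (n,"S") in R: print(tri(T,R[n,"T"],S,R[n,"S"]))
# white dock outline from scene at z=.012 -; crops
a=cv2.resize(T["image"][170:300,200:460],None,fx=3,fy=3,interpolation=cv2.INTER_CUBIC); save("tcrop",a)
```

```text
disc (array([ 0.5458, -0.1799]), np.float64(0.14981155604378016))
turntable [386.7, 237.3] [257.6, 238.0] [ 0.5494 -0.1813  0.0546]
handle [391.6, 197.4] [249.8, 263.4] [ 0.6628 -0.192   0.0912]
patch [385.0, 266.4] [263.8, 209.7] [ 0.4647 -0.1685  0.089 ]
patch blob [384.8278 270.5695] 151 [ 0.4526 -0.1677  0.087 ]
patch blob [264.581  208.2952] 105 [ 0.4575 -0.1671  0.087 ]
lamp [271.5, 234.8] [370.8, 253.7]
[ 0.5624  0.1713 -0.0036]
dock [266.8, 242.0] [373.1, 252.7]
[ 0.5411  0.1862 -0.0313]
```

View pics/tcrop.png

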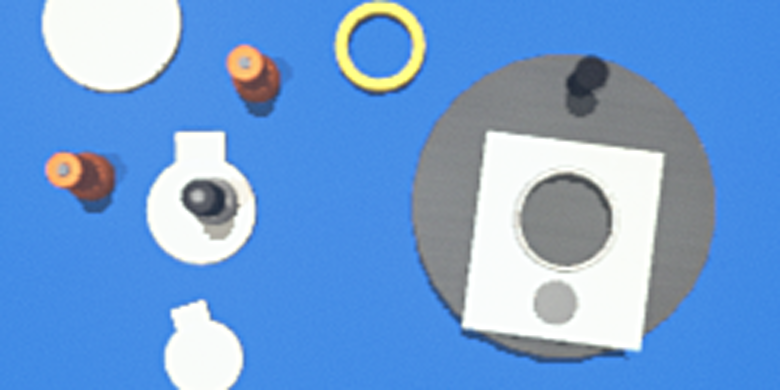

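Every measurement fits. The disc centre is (0.546, -0.180) with R = 0.150, the patch is 0.093–0.095 from the axis at about 172°, and the handle is at about (0.665, -0.196). I'll now go to the -y side of the handle with the fingers shut.

Request:
apply_moves --increments '[{"twist": [0,0,0.1],"translation": [0.1,-0.1,0],"hand": 1},{"twist": [0,0,0.2],"translation": [0.2,-0.2,0],"hand": 1},{"twist": [0,0,0.3],"translation": [0.3,-0.3,0],"hand": 1},{"twist": [0,0,0.4],"translation": [0.4,-0.4,0],"hand": 1},{"twist": [0,0,0.49],"translation": [0.5,-0.5,0],"hand": 1},{"twist": [0,0,0.49],"translation": [0.6,-0.6,0],"hand": 1},{"twist": [0,0,0.49],"translation": [0.7,-0.7,0],"hand": 1},{"twist": [0,0,0.49],"translation": [0.8,-0.8,0],"hand": 1},{"twist": [0,0,0.49],"translation": [0.9,-0.9,0],"hand": 1},{"twist": [0,0,0.49],"translation": [1,-1,0],"hand": 1}]'

```text
t: 2.95
ee_pos: [0.2906, -0.4479, 0.25]
orientation: [0.0, 1.0, 0.001, 0.0]
wrist_force: [-0.6, 0.2, 0.0]
opening: -0.0001
grasp_force: 0.0
```

Request:
apply_moves --increments '[{"twist": [0,0,0],"translation": [0.1,-0.055,0.03],"hand": 1},{"twist": [0,0,0],"translation": [0.2,-0.11,0.06],"hand": 1},{"twist": [0,0,0],"translation": [0.3,-0.165,0.09],"hand": 1},{"twist": [0,0,0],"translation": [0.4,-0.22,0.12],"hand": 1},{"twist": [0,0,0],"translation": [0.5,-0.275,0.15],"hand": 1},{"twist": [0,0,0],"translation": [0.6,-0.33,0.18],"hand": 1},{"twist": [0,0,0],"translation": [0.7,-0.385,0.21],"hand": 1},{"twist": [0,0,0],"translation": [0.8,-0.44,0.24],"hand": 1},{"twist": [0,0,0],"translation": [0.9,-0.495,0.27],"hand": 1},{"twist": [0,0,0],"translation": [1,-0.55,0.3],"hand": 1}]'

```text
t: 4.2
ee_pos: [0.3908, -0.3933, 0.2198]
orientation: [0.0, 1.0, 0.0, 0.0]
wrist_force: [0.5, 0.2, 0.0]
opening: 0.0001
grasp_force: 0.0
```

Request:
apply_moves --increments '[{"twist": [0,0,0],"translation": [0.1,-0.055,0.03],"hand": 1},{"twist": [0,0,0],"translation": [0.2,-0.11,0.06],"hand": 1},{"twist": [0,0,0],"translation": [0.3,-0.165,0.09],"hand": 1},{"twist": [0,0,0],"translation": [0.4,-0.22,0.12],"hand": 1},{"twist": [0,0,0],"translation": [0.5,-0.275,0.15],"hand": 1},{"twist": [0,0,0],"translation": [0.6,-0.33,0.18],"hand": 1},{"twist": [0,0,0],"translation": [0.7,-0.385,0.21],"hand": 1},{"twist": [0,0,0],"translation": [0.8,-0.44,0.24],"hand": 1},{"twist": [0,0,0],"translation": [0.9,-0.495,0.27],"hand": 1},{"twist": [0,0,0],"translation": [1,-0.55,0.3],"hand": 1}]'

```text
t: 5.45
ee_pos: [0.4908, -0.3382, 0.1898]
orientation: [0.0, 1.0, 0.0, -0.0]
wrist_force: [-0.0, 0.2, -0.1]
opening: 0.0003
grasp_force: 0.0
```

Request:
apply_moves --increments '[{"twist": [0,0,0],"translation": [0.1,-0.055,0.03],"hand": 1},{"twist": [0,0,0],"translation": [0.2,-0.11,0.06],"hand": 1},{"twist": [0,0,0],"translation": [0.3,-0.165,0.09],"hand": 1},{"twist": [0,0,0],"translation": [0.4,-0.22,0.12],"hand": 1},{"twist": [0,0,0],"translation": [0.5,-0.275,0.15],"hand": 1},{"twist": [0,0,0],"translation": [0.6,-0.33,0.18],"hand": 1},{"twist": [0,0,0],"translation": [0.7,-0.385,0.21],"hand": 1},{"twist": [0,0,0],"translation": [0.8,-0.44,0.24],"hand": 1},{"twist": [0,0,0],"translation": [0.9,-0.495,0.27],"hand": 1},{"twist": [0,0,0],"translation": [1,-0.55,0.3],"hand": 1}]'

```text
t: 6.7
ee_pos: [0.5907, -0.2831, 0.1598]
orientation: [-0.0, 1.0, 0.0, -0.0]
wrist_force: [-0.3, -0.8, -0.4]
opening: 0.0001
grasp_force: 0.0
```

Request:
apply_moves --increments '[{"twist": [0,0,0],"translation": [0.09,-0.05,0.04],"hand": 1},{"twist": [0,0,0],"translation": [0.18,-0.1,0.08],"hand": 1},{"twist": [0,0,0],"translation": [0.27,-0.15,0.12],"hand": 1},{"twist": [0,0,0],"translation": [0.36,-0.2,0.16],"hand": 1},{"twist": [0,0,0],"translation": [0.45,-0.24,0.2],"hand": 1},{"twist": [0,0,0],"translation": [0.54,-0.28,0.24],"hand": 1},{"twist": [0,0,0],"translation": [0.62,-0.32,0.28],"hand": 1},{"twist": [0,0,0],"translation": [0.68,-0.36,0.32],"hand": 1},{"twist": [0,0,0],"translation": [0.72,-0.4,0.35],"hand": 1},{"twist": [0,0,0],"translation": [0.74,-0.42,0.35],"hand": 1}]'

```text
t: 7.95
ee_pos: [0.664, -0.241, 0.1246]
orientation: [-0.0, 1.0, 0.001, -0.0]
wrist_force: [-0.0, -0.2, 0.1]
opening: -0.0002
grasp_force: 0.0
```

Run:
```python
from h import *
T=optics.camera("top");S=optics.camera("scene")
a=cv2.resize(T["image"][140:300,300:480],None,fx=2.2,fy=2.2,interpolation=cv2.INTER_CUBIC)
b=cv2.resize(S["image"][160:340,150:330],(396,352),interpolation=cv2.INTER_CUBIC); save("pre",np.hstack([a,b]))
r=[optics.mark_of(S,"handle"),optics.mark_of(S,"patch")]
print([[(x["pixel"],x["score"]) for x in q[:1]] for q in r], atz(S,r[0][0]["pixel"],.102),atz(S,r[1][0]["pixel"],.087),arm.observe()["ee_pos"])
# lamp: grip top & dock circle from first top pic crop
print(atz(T,(269,235.7),.142),atz(T,(267,240),.012))
```

```text
[[([247.4, 263.6], 0.82)], [([267.4, 209.8], 0.82)]] [ 0.66992381 -0.19964879  0.102     ] [ 0.46325131 -0.15775888  0.087     ] [ 0.66400987 -0.24148871  0.12522992]
[0.55385576 0.15762339 0.142     ] [0.54600083 0.18055414 0.012     ]
```

View pics/pre.png

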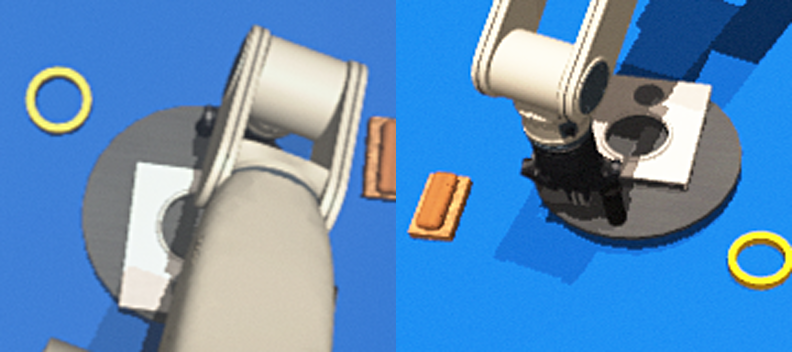

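Both views show the closed fingers just on the -y side of the handle, clear of the panel. I'll push with a smooth ramp along the handle's arc.

Request:
apply_moves --increments '[{"twist": [0,0,0],"translation": [0,-0.04,0],"hand": 1},{"twist": [0,0,0],"translation": [0,-0.105,0],"hand": 1},{"twist": [0,0,0],"translation": [0,-0.177,0],"hand": 1},{"twist": [0,0,0],"translation": [0.01,-0.26,0],"hand": 1},{"twist": [0,0,0],"translation": [0.01,-0.356,0],"hand": 1},{"twist": [0,0,0],"translation": [0,-0.464,0],"hand": 1},{"twist": [0,0,0],"translation": [-0.023,-0.583,0],"hand": 1},{"twist": [0,0,0],"translation": [-0.062,-0.712,0],"hand": 1},{"twist": [0,0,0],"translation": [-0.12,-0.846,0],"hand": 1},{"twist": [0,0,0],"translation": [-0.202,-0.983,0],"hand": 1}]'

```text
t: 9.4
ee_pos: [0.6432, -0.1422, 0.125]
orientation: [-0.0, 1.0, 0.001, -0.0]
wrist_force: [-0.6, -0.2, 0.1]
opening: 0.0001
grasp_force: 0.3
```

Run:
```python
from h import *
C=np.array([.5458,-.1799])
for i in range(3):
    S=optics.camera("scene"); t=arm.observe()["t"]
    o=[]
    for n,z in(("handle",.102),("patch",.087)):
        r=optics.mark_of(S,n)
        if r: p=atz(S,r[0]["pixel"],z)[:2]-C; o.append((n,round(r[0]["score"],2),np.round(np.hypot(*p),3),round(float(np.degrees(np.arctan2(p[1],p[0]))),1)))
    print(t,o)
print(arm.observe()["ee_pos"])
save("aft",S["image"])
```

```text
9.45 [('handle', 0.69, np.float64(0.122), 37.7), ('patch', 0.74, np.float64(0.089), -134.1)]
9.6 [('handle', 0.97, np.float64(0.115), 47.9), ('patch', 0.77, np.float64(0.083), -120.8)]
9.75 [('handle', 0.84, np.float64(0.122), 58.7), ('patch', 0.6, np.float64(0.082), -109.8)]
[ 0.64388505 -0.1435645   0.12498249]
```

Request:
apply_moves --increments '[{"twist": [0,0,0],"translation": [0,-0.05,-0.15],"hand": 1},{"twist": [0,0,0],"translation": [0,-0.1,-0.3],"hand": 1},{"twist": [0,0,0],"translation": [-0.03,-0.2,-0.45],"hand": 1},{"twist": [0,0,0],"translation": [-0.06,-0.3,-0.6],"hand": 1},{"twist": [0,0,0],"translation": [-0.1,-0.4,-0.75],"hand": 1},{"twist": [0,0,0],"translation": [-0.14,-0.5,-0.8],"hand": 0.5},{"twist": [0,0,0],"translation": [-0.18,-0.62,-0.8],"hand": 0},{"twist": [0,0,0],"translation": [-0.22,-0.75,-0.8],"hand": 0},{"twist": [0,0,0],"translation": [-0.26,-0.88,-0.8],"hand": 0},{"twist": [0,0,0],"translation": [-0.3,-1,-0.8],"hand": 0}]'

```text
t: 11.1
ee_pos: [0.6132, -0.0422, 0.2046]
orientation: [-0.0, 1.0, 0.001, -0.0]
wrist_force: [0.3, 0.5, 0.0]
opening: 0.0852
grasp_force: 0.0
```

Request:
apply_moves --increments '[{"twist": [0,0,0],"translation": [-0.03,-0.1,0],"hand": 0},{"twist": [0,0,0],"translation": [-0.06,-0.2,0],"hand": 0},{"twist": [0,0,0],"translation": [-0.09,-0.3,0],"hand": 0},{"twist": [0,0,0],"translation": [-0.12,-0.4,0],"hand": 0},{"twist": [0,0,0],"translation": [-0.15,-0.5,0],"hand": 0},{"twist": [0,0,0],"translation": [-0.18,-0.6,0],"hand": 0},{"twist": [0,0,0],"translation": [-0.21,-0.7,0],"hand": 0},{"twist": [0,0,0],"translation": [-0.24,-0.8,0],"hand": 0},{"twist": [0,0,0],"translation": [-0.27,-0.9,0],"hand": 0},{"twist": [0,0,0],"translation": [-0.3,-1,0],"hand": 0}]'

```text
t: 12.35
ee_pos: [0.5833, 0.0575, 0.205]
orientation: [-0.0, 1.0, 0.0, -0.0]
wrist_force: [-1.2, 0.6, 0.9]
opening: 0.0853
grasp_force: 0.0
```

Run:
```python
from h import *
import json
np.set_printoptions(precision=4,suppress=True)
C=np.array([.5458,-.1799])
s=arm.observe(); print(s["t"],s["ee_pos"],s["opening"])
W=optics.camera("wrist"); t1=arm.observe()["t"];S=optics.camera("scene")
save("w1",W["image"]); a=cv2.resize(S["image"][170:300,150:440],None,fx=2.7,fy=2.7,interpolation=cv2.INTER_CUBIC)
for n,z in(("handle",.102),("patch",.087)):
    r=optics.mark_of(S,n)
    if r: p=atz(S,r[0]["pixel"],z)[:2]-C; print(t1,n,r[0]["score"],np.hypot(*p),np.degrees(np.arctan2(p[1],p[0])))
for r in optics.regions_of(W,"lamp"): print("lamp W",r["pixel"],r["score"],atz(W,r["pixel"],.142))
for r in optics.mark_of(W,"lamp"): print("lamp mark W",r["pixel"],r["score"],atz(W,r["pixel"],.012))
o,d=ray(W,(320,240)); print(o,d)
```

```text
12.35 [0.5833 0.0575 0.205 ] 0.0852911599982656
12.4 handle 0.84 0.11731289337782241 -120.57934018481805
12.4 patch 0.83 0.09762956751760143 52.65743098666148
lamp W [181.4, 273.4] 0.86 [0.5786 0.1447 0.142 ]
lamp W [551.8, 240.4] 0.64 [ 0.6002 -0.0769  0.142 ]
lamp W [222.3, 98.9] 0.62 [0.6775 0.1104 0.142 ]
lamp W [50.8, 224.9] 0.57 [0.6095 0.2166 0.142 ]
lamp mark W [213.6, 237.0] 0.8 [0.5577 0.1667 0.012 ]
lamp mark W [84.9, 213.2] 0.68 [0.5821 0.29   0.012 ]
lamp mark W [248.3, 109.6] 0.56 [0.6769 0.1238 0.012 ]
[0.6657 0.0597 0.3278] [-0.3318  0.0015 -0.9434]
```

View pics/w1.png

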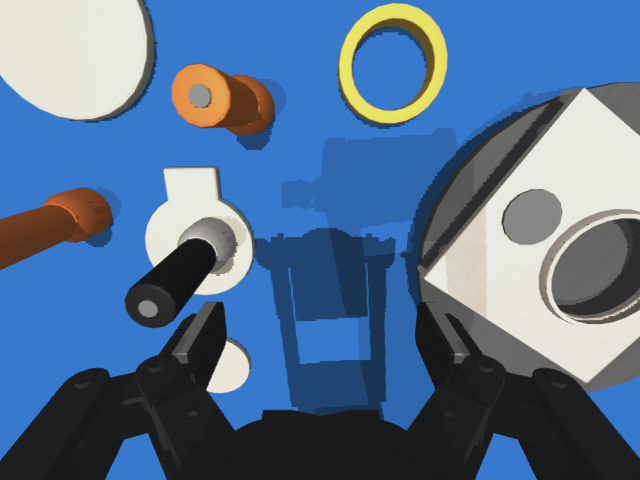

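The wrist view shows the black lamp's top at (149,309) and its dock at (200,240), with the handle off to the right and the panel clear.

Run:
```python
from h import *
np.set_printoptions(precision=4,suppress=True)
T=optics.camera("top");W=optics.camera("wrist");S=optics.camera("scene");t=arm.observe()["t"]
C=np.array([.5458,-.1799])
# first-picture pixel of the lamp top (static), scene top pixel: crop (463,177)/2.66+(200,160)
w=(149,309); s=(200+463/2.66,160+177/2.66); tp=(200+205/3,170+197/3)
print(atz(W,w,.142),atz(S,s,.142),atz(T,tp,.142)); print(tri(W,w,T,tp),tri(W,w,S,s))
# dock circle from wrist pic
hsv=cv2.cvtColor(W["image"],cv2.COLOR_RGB2HSV); m=cv2.inRange(hsv,(0,0,150),(180,60,255)); k=np.zeros_like(m); k[200:300,140:258]=255; m&=k
c=max(cv2.findContours(m,0,1)[0],key=len)[:,0]
P=np.array([atz(W,p,.012)[:2] for p in c if 145<p[0]<250 and 205<p[1]<290])
for _ in range(8):
    A=np.c_[2*P,np.ones(len(P))]; q=np.linalg.lstsq(A,(P**2).sum(1),rcond=None)[0]; r=np.sqrt(q[2]+q[:2]@q[:2]); e=abs(np.hypot(*(P-q[:2]).T)-r); P=P[e<max(.0015,np.percentile(e,85))]
print("dock",q[:2],r,len(P))
for n,z in(("handle",.102),("patch",.087)):
    o=optics.mark_of(S,n)
    if o: p=atz(S,o[0]["pixel"],z)[:2]-C; print(t-.05,n,o[0]["score"],np.hypot(*p),np.degrees(np.arctan2(p[1],p[0])))
```

```text
[0.5541 0.1677 0.142 ] [0.5581 0.1677 0.142 ] [0.554  0.1595 0.142 ]
[0.5557 0.1615 0.1475] [0.5541 0.1686 0.139 ]
dock [0.555  0.1873] 0.047442027243387815 102
12.75 handle 0.8 0.12399642369812798 -94.18341324576491
12.75 patch 0.97 0.09728576397369136 77.4969324287926
```

Request:
apply_moves --increments '[{"twist": [0,0,0],"translation": [-0.03,-0.1,0],"hand": 0},{"twist": [0,0,0],"translation": [-0.06,-0.22,0],"hand": 0},{"twist": [0,0,0],"translation": [-0.09,-0.34,0],"hand": 0},{"twist": [0,0,0],"translation": [-0.12,-0.46,0],"hand": 0},{"twist": [0,0,0],"translation": [-0.15,-0.58,0],"hand": 0},{"twist": [0,0,0],"translation": [-0.18,-0.7,0],"hand": 0},{"twist": [0,0,0],"translation": [-0.21,-0.82,0],"hand": 0},{"twist": [0,0,0],"translation": [-0.24,-0.94,0],"hand": 0},{"twist": [0,0,0],"translation": [-0.27,-1,0.05],"hand": 0},{"twist": [0,0,0],"translation": [-0.28,-1,0.1],"hand": 0}]'

```text
t: 14.15
ee_pos: [0.5551, 0.1571, 0.1946]
orientation: [0.0, 1.0, 0.001, -0.0]
wrist_force: [0.6, -0.8, -0.5]
opening: 0.0855
grasp_force: 0.0
```

Run:
```python
from h import *
W=optics.camera("wrist"); save("w2",W["image"]); s=arm.observe();print(s["ee_pos"])
print([(r["pixel"],r["score"],atz(W,r["pixel"],.012)) for r in optics.mark_of(W,"lamp")[:2]])
np.save("w2M.npy",np.r_[W["camera_from_world"].ravel(),W["camera_matrix"].ravel()])
for z in (.142,.05): print(z,proj(W,(.555,.1665,z)))
```

```text
[0.5546589  0.15671932 0.19384494]
[([358.4, 71.2], 0.96, array([0.67809836, 0.12822091, 0.012     ])), ([176.3, 182.6], 0.7, array([0.58553685, 0.2916046 , 0.012     ]))]
0.142 [308.07055957 273.90062006]
0.05 [311.97259324 226.90677305]
```

View pics/w2.png

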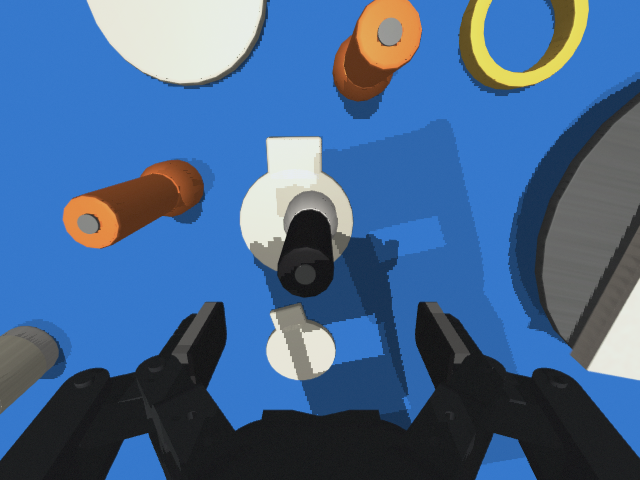

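The lamp's top is at (305,273), where I predicted (308,274). I'll descend and grip.

Request:
apply_moves --increments '[{"twist": [0,0,0],"translation": [0,-0.1,0.05],"hand": 0},{"twist": [0,0,0],"translation": [0,-0.1,0.2],"hand": 0},{"twist": [0,0,0],"translation": [0,-0.1,0.4],"hand": 0},{"twist": [0,0,0],"translation": [0,-0.1,0.6],"hand": 0},{"twist": [0,0,0],"translation": [0,-0.1,0.78],"hand": 0},{"twist": [0,0,0],"translation": [0,-0.1,0.88],"hand": 0},{"twist": [0,0,0],"translation": [0,-0.1,0.9],"hand": 0.3},{"twist": [0,0,0],"translation": [0,-0.1,0.9],"hand": 0.5},{"twist": [0,0,0],"translation": [0,-0.1,0.9],"hand": 1},{"twist": [0,0,0],"translation": [0,-0.1,0.9],"hand": 1}]' --grip_force 45

```text
t: 15.5
ee_pos: [0.5559, 0.1668, 0.1058]
orientation: [-0.0, 1.0, 0.0, 0.001]
wrist_force: [-1.0, -1.0, 4.1]
opening: 0.0331
grasp_force: 44.5
```

Request:
apply_moves --increments '[{"twist": [0,0,0],"translation": [0,0,-0.1],"hand": 1},{"twist": [0,0,0],"translation": [0,0.05,-0.25],"hand": 1},{"twist": [0,0,0],"translation": [0,0.13,-0.4],"hand": 1},{"twist": [0,0,0],"translation": [0,0.25,-0.55],"hand": 1},{"twist": [0,0,0],"translation": [0,0.37,-0.7],"hand": 1},{"twist": [0,0,0],"translation": [0,0.5,-0.8],"hand": 1},{"twist": [0,0,0],"translation": [0,0.63,-0.9],"hand": 1},{"twist": [0,0,0],"translation": [0,0.76,-0.95],"hand": 1},{"twist": [0,0,0],"translation": [0,0.88,-1],"hand": 1},{"twist": [0,0,0],"translation": [0,1,-1],"hand": 1}]'

```text
t: 16.75
ee_pos: [0.5556, 0.066, 0.2052]
orientation: [-0.0, 1.0, 0.0, 0.0]
wrist_force: [0.3, 0.3, -2.2]
opening: 0.0326
grasp_force: 44.9
```

```bash
cat > meas.py <<'E'
from h import *
import sys,json
np.set_printoptions(precision=4,suppress=True)
C=np.array([.547,-.180])
BX={"scene":.0045,"top":0,"wrist":0}
def one(name):
    t=arm.observe()["t"]; c=optics.camera(name); out=[]
    for n,z in(("handle",.102),("patch",.087)):
        o=optics.mark_of(c,n)
        if o and o[0]["score"]>.5:
            p=atz(c,o[0]["pixel"],z)[:2]-(BX[name],0); px=np.array(o[0]["pixel"])
            if n=="patch": # refine by grey blob
                hsv=cv2.cvtColor(c["image"],cv2.COLOR_RGB2HSV); m=cv2.inRange(hsv,(0,0,60),(180,60,185)); k=np.zeros_like(m)
                R={"wrist":50,"top":12,"scene":12}[name]; cv2.circle(k,tuple(int(round(v)) for v in px),R,255,-1); m&=k
                nn,l,s,ce=cv2.connectedComponentsWithStats(m); j=l[int(px[1]),int(px[0])]
                if j: out.append(("blob",s[j,4],atz(c,ce[j],z)[:2]-(BX[name],0)))
            out.append((n,round(o[0]["score"],2),p))
    for n,s,p in out:
        d=p-C; print(f"{t:.2f} {name} {n} {s} r={np.hypot(*d):.3f} ang={np.degrees(np.arctan2(d[1],d[0])):.1f}",p)
    return c
if __name__=="__main__":
    for n in sys.argv[1:]: c=one(n)
    s=arm.observe(); print(s["t"],s["ee_pos"],s["wrist_force"],s["opening"])
E
python3 meas.py scene wrist top
```

```text
16.75 scene handle 0.96 r=0.112 ang=140.2 [ 0.461  -0.1083]
16.75 scene blob 127 r=0.094 ang=-40.8 [ 0.6182 -0.2414]
16.75 scene patch 0.75 r=0.101 ang=-39.0 [ 0.6257 -0.2437]
16.90 wrist handle 0.71 r=0.119 ang=147.0 [ 0.4473 -0.1153]
17.05 top handle 0.94 r=0.124 ang=155.4 [ 0.4341 -0.1283]
17.05 top blob 157 r=0.095 ang=-24.0 [ 0.6335 -0.2185]
17.05 top patch 0.62 r=0.104 ang=-21.9 [ 0.6438 -0.2189]
17.2 [0.5555 0.0672 0.2049] [ 0.1406  0.0933 -2.7082] 0.0330635996689833
```

Request:
apply_moves --increments '[{"twist": [0,0,0],"translation": [0.04,0.08,-0.1],"hand": 1},{"twist": [0,0,0],"translation": [0.08,0.17,-0.2],"hand": 1},{"twist": [0,0,0],"translation": [0.13,0.27,-0.3],"hand": 1},{"twist": [0,0,0],"translation": [0.18,0.38,-0.4],"hand": 1},{"twist": [0,0,0],"translation": [0.23,0.5,-0.5],"hand": 1},{"twist": [0,0,0],"translation": [0.28,0.61,-0.6],"hand": 1},{"twist": [0,0,0],"translation": [0.33,0.72,-0.6],"hand": 1},{"twist": [0,0,0],"translation": [0.38,0.82,-0.6],"hand": 1},{"twist": [0,0,0],"translation": [0.42,0.92,-0.6],"hand": 1},{"twist": [0,0,0],"translation": [0.45,1,-0.6],"hand": 1}]'

```text
t: 18.45
ee_pos: [0.6007, -0.0338, 0.2646]
orientation: [-0.0, 1.0, 0.0, -0.0]
wrist_force: [0.3, -0.2, -1.5]
opening: 0.0335
grasp_force: 44.9
```

```bash
cat > plan.py <<'E'
# usage: plan.py t_ref ang_ref(deg) w_ref(deg/s) t0 x0 y0 : world targets -> tool units per row (x, -y)
import sys,numpy as np
tr,a,w,t0,x0,y0=map(float,sys.argv[1:7]); C=np.array([.547,-.180])
tau=44.;wc=np.degrees(.43)
for i in range(1,11):
    t=t0+i/8; d=t-tr
    ang=a+(w+wc)*tau*(1-np.exp(-d/tau))-wc*d
    p=C+.095*np.array([np.cos(np.radians(ang)),np.sin(np.radians(ang))])
    print(i,round(ang,1),np.round([(p[0]-x0)*10,-(p[1]-y0)*10],3))
E
python3 meas.py scene top
```

```text
18.45 scene handle 0.59 r=0.125 ang=-127.5 [ 0.4707 -0.2794]
18.45 scene blob 136 r=0.095 ang=52.2 [ 0.605  -0.1053]
18.45 scene patch 0.71 r=0.099 ang=48.3 [ 0.6126 -0.1064]
18.60 top handle 0.86 r=0.116 ang=-120.2 [ 0.4886 -0.2801]
18.60 top blob 174 r=0.097 ang=65.2 [ 0.5876 -0.0921]
18.60 top patch 0.94 r=0.096 ang=58.4 [ 0.597  -0.0985]
18.75 [ 0.6005 -0.0329  0.265 ] [-0.3387 -0.2432 -2.0708] 0.033054472388977886
```

```bash
python3 plan.py 18.45 52.2 53.2 18.75 .6 -.0325
```

```text
1 74.7 [-0.279  0.559]
2 81.2 [-0.385  0.536]
3 87.7 [-0.492  0.526]
4 94.2 [-0.6    0.528]
5 100.7 [-0.706  0.541]
6 107.1 [-0.809  0.567]
7 113.5 [-0.909  0.604]
8 119.9 [-1.003  0.651]
9 126.2 [-1.092  0.709]
10 132.6 [-1.173  0.775]
```

Request:
apply_moves --increments '[{"twist": [0,0,0],"translation": [-0.13,0.18,0],"hand": 1},{"twist": [0,0,0],"translation": [-0.28,0.34,0],"hand": 1},{"twist": [0,0,0],"translation": [-0.43,0.46,0],"hand": 1},{"twist": [0,0,0],"translation": [-0.57,0.52,0.06],"hand": 1},{"twist": [0,0,0],"translation": [-0.7,0.54,0.16],"hand": 1},{"twist": [0,0,0],"translation": [-0.81,0.57,0.26],"hand": 1},{"twist": [0,0,0],"translation": [-0.91,0.6,0.36],"hand": 1},{"twist": [0,0,0],"translation": [-1,0.65,0.46],"hand": 1},{"twist": [0,0,0],"translation": [-1,0.71,0.5],"hand": 1},{"twist": [0,0,0],"translation": [-1,0.78,0.52],"hand": 1}]'

```text
t: 20.0
ee_pos: [0.5011, -0.1118, 0.2129]
orientation: [0.0, 1.0, 0.001, 0.0]
wrist_force: [-0.0, -0.0, -1.5]
opening: 0.0327
grasp_force: 45.0
```

```bash
python3 - <<'E'
from meas import *
c=optics.camera("wrist"); save("w3",c["image"]); r=optics.mark_of(c,"handle"); print([(x["pixel"],x["score"],atz(c,x["pixel"],.102)) for x in r])
print(arm.observe()["t"],proj(c,(.4827,-.11,.087)))
E
python3 plan.py 18.45 52.2 53.2 20.1 .5 -.1105
```

```text
[([573.8, 45.8], 0.92, array([ 0.629 , -0.2663,  0.102 ]))]
20.1 [321.0149 255.7049]
1 143.9 [-0.297  0.135]
2 150.1 [-0.354  0.222]
3 156.4 [-0.4    0.314]
4 162.6 [-0.436  0.41 ]
5 168.7 [-0.462  0.509]
6 174.9 [-0.476  0.61 ]
7 181.0 [-0.48   0.712]
8 187.1 [-0.473  0.812]
9 193.2 [-0.455  0.911]
10 199.2 [-0.427  1.007]
```

View pics/w3.png

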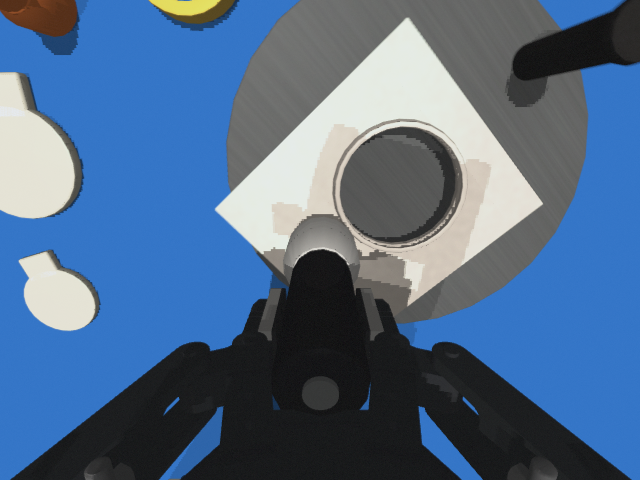

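The wrist view shows the handle at the angle I predicted, measured at (0.629, -0.266) against (0.628, -0.268). The lamp is close over the patch, so I'll start tracking.

Request:
apply_moves --increments '[{"twist": [0,0,0],"translation": [-0.22,0.12,0],"hand": 1},{"twist": [0,0,0],"translation": [-0.36,0.225,0],"hand": 1},{"twist": [0,0,0],"translation": [-0.405,0.32,0],"hand": 1},{"twist": [0,0,0],"translation": [-0.44,0.415,0],"hand": 1},{"twist": [0,0,0],"translation": [-0.465,0.515,0],"hand": 1},{"twist": [0,0,0],"translation": [-0.48,0.615,0],"hand": 1},{"twist": [0,0,0],"translation": [-0.48,0.715,0],"hand": 1},{"twist": [0,0,0],"translation": [-0.475,0.815,0],"hand": 1},{"twist": [0,0,0],"translation": [-0.455,0.915,0],"hand": 1},{"twist": [0,0,0],"translation": [-0.425,1,0],"hand": 1}]'

```text
t: 21.35
ee_pos: [0.4585, -0.212, 0.213]
orientation: [-0.0, 1.0, 0.0, 0.0]
wrist_force: [0.3, 0.1, -2.6]
opening: 0.0325
grasp_force: 45.1
```

```bash
python3 - <<'E'
from meas import *
t=arm.observe()["t"];print(t,arm.observe()["ee_pos"])
c=optics.camera("scene"); r=optics.mark_of(c,"handle"); print([(x["pixel"],x["score"],np.degrees(np.arctan2(*(atz(c,x["pixel"],.102)[:2]-(.0045,0)-C)[::-1]))) for x in r])
print(arm.observe()["t"])
save("s4",cv2.resize(c["image"][170:310,170:350],None,fx=3,fy=3,interpolation=cv2.INTER_CUBIC))
E
python3 plan.py 18.45 52.2 53.2 21.45 .4575 -.2105; python3 plan.py 18.45 52.2 53.2 21.35 .4575 -.2105|head -1
```

```text
21.35 [ 0.4585 -0.212   0.213 ]
[([268.6, 262.3], 0.96, np.float64(20.156006427275095))]
21.45
1 210.0 [0.072 0.17 ]
2 216.0 [0.126 0.253]
3 221.9 [0.188 0.33 ]
4 227.8 [0.257 0.399]
5 233.7 [0.333 0.461]
6 239.6 [0.414 0.514]
7 245.4 [0.5   0.559]
8 251.3 [0.59  0.595]
9 257.1 [0.682 0.621]
10 262.8 [0.776 0.638]
1 205.2 [0.036 0.1  ]
```

Request:
apply_moves --increments '[{"twist": [0,0,0],"translation": [0.07,0.155,0],"hand": 1},{"twist": [0,0,0],"translation": [0.13,0.255,0],"hand": 1},{"twist": [0,0,0],"translation": [0.19,0.335,0],"hand": 1},{"twist": [0,0,0],"translation": [0.26,0.405,0],"hand": 1},{"twist": [0,0,0],"translation": [0.335,0.465,0],"hand": 1},{"twist": [0,0,0],"translation": [0.415,0.515,0],"hand": 1},{"twist": [0,0,0],"translation": [0.505,0.56,0],"hand": 1},{"twist": [0,0,0],"translation": [0.595,0.595,0],"hand": 1},{"twist": [0,0,0],"translation": [0.685,0.62,0],"hand": 1},{"twist": [0,0,0],"translation": [0.78,0.64,0],"hand": 1}]'

```text
t: 22.7
ee_pos: [0.537, -0.2753, 0.213]
orientation: [-0.0, 1.0, 0.0, -0.0]
wrist_force: [-0.5, -0.1, -1.1]
opening: 0.0329
grasp_force: 45.2
```

```bash
python3 plan.py 18.45 52.2 53.2 22.7 .5355 -.2745
```

```text
1 268.6 [0.091 0.005]
2 274.3 [0.186 0.002]
3 280.0 [ 0.28  -0.009]
4 285.6 [ 0.371 -0.03 ]
5 291.3 [ 0.46 -0.06]
6 296.9 [ 0.545 -0.098]
7 302.5 [ 0.625 -0.144]
8 308.1 [ 0.701 -0.197]
9 313.6 [ 0.77  -0.257]
10 319.1 [ 0.833 -0.323]
```

Request:
apply_moves --increments '[{"twist": [0,0,0],"translation": [0.093,0.005,0],"hand": 1},{"twist": [0,0,0],"translation": [0.188,0,0],"hand": 1},{"twist": [0,0,0],"translation": [0.282,-0.01,0],"hand": 1},{"twist": [0,0,0],"translation": [0.375,-0.03,0],"hand": 1},{"twist": [0,0,0],"translation": [0.463,-0.06,0],"hand": 1},{"twist": [0,0,0],"translation": [0.548,-0.1,0],"hand": 1},{"twist": [0,0,0],"translation": [0.628,-0.145,0],"hand": 1},{"twist": [0,0,0],"translation": [0.703,-0.2,0],"hand": 1},{"twist": [0,0,0],"translation": [0.772,-0.26,0],"hand": 1},{"twist": [0,0,0],"translation": [0.835,-0.325,0],"hand": 1}]'

```text
t: 23.95
ee_pos: [0.6202, -0.2422, 0.213]
orientation: [-0.0, 1.0, 0.0, -0.0]
wrist_force: [0.7, 0.1, -1.9]
opening: 0.0329
grasp_force: 45.2
```

```bash
python3 - <<'E'
from meas import *
t=arm.observe()["t"];print(t,arm.observe()["ee_pos"])
c=optics.camera("scene"); save("s5",cv2.resize(c["image"][170:310,170:350],None,fx=3,fy=3,interpolation=cv2.INTER_CUBIC))
r=optics.mark_of(c,"handle"); print([(x["pixel"],x["score"],np.degrees(np.arctan2(*(atz(c,x["pixel"],.102)[:2]-(.0045,0)-C)[::-1]))) for x in r])
E
python3 plan.py 18.45 52.2 53.2 24.05 .619 -.242
```

```text
23.95 [ 0.6202 -0.2422  0.213 ]
[([282.4, 205.9], 0.88, np.float64(143.1360329092518))]
1 329.0 [ 0.094 -0.131]
2 334.4 [ 0.137 -0.21 ]
3 339.9 [ 0.172 -0.293]
4 345.3 [ 0.199 -0.379]
5 350.7 [ 0.217 -0.466]
6 356.0 [ 0.228 -0.554]
7 361.3 [ 0.23  -0.642]
8 366.6 [ 0.224 -0.73 ]
9 371.9 [ 0.209 -0.816]
10 377.2 [ 0.188 -0.901]
```

View pics/s5.png

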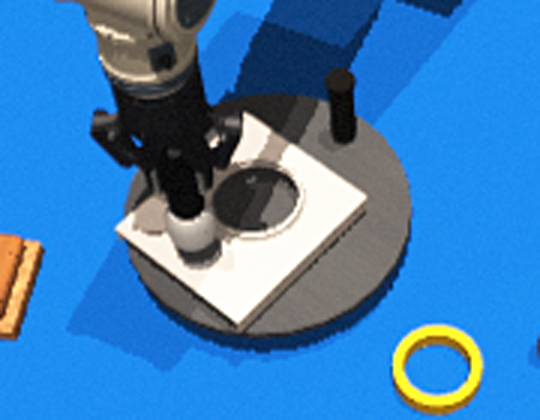

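The scene view shows the lamp over the patch area at crop (190,240), with the handle opposite at (343,110). I'll keep tracking with about 2° more lead.

```bash
python3 plan.py 18.45 54.2 53.2 24.05 .619 -.242
```

```text
1 331.0 [ 0.111 -0.159]
2 336.4 [ 0.151 -0.24 ]
3 341.9 [ 0.183 -0.324]
4 347.3 [ 0.207 -0.411]
5 352.7 [ 0.222 -0.499]
6 358.0 [ 0.229 -0.587]
7 363.3 [ 0.228 -0.675]
8 368.6 [ 0.219 -0.763]
9 373.9 [ 0.202 -0.849]
10 379.2 [ 0.177 -0.932]
```

Request:
apply_moves --increments '[{"twist": [0,0,0],"translation": [0.1,-0.145,0],"hand": 1},{"twist": [0,0,0],"translation": [0.15,-0.24,0],"hand": 1},{"twist": [0,0,0],"translation": [0.183,-0.325,0],"hand": 1},{"twist": [0,0,0],"translation": [0.207,-0.41,0],"hand": 1},{"twist": [0,0,0],"translation": [0.222,-0.5,0],"hand": 1},{"twist": [0,0,0],"translation": [0.229,-0.587,0],"hand": 1},{"twist": [0,0,0],"translation": [0.228,-0.675,0],"hand": 1},{"twist": [0,0,0],"translation": [0.219,-0.763,0],"hand": 1},{"twist": [0,0,0],"translation": [0.202,-0.849,0],"hand": 1},{"twist": [0,0,0],"translation": [0.177,-0.932,0],"hand": 1}]'

```text
t: 25.3
ee_pos: [0.6373, -0.1489, 0.213]
orientation: [-0.0, 1.0, 0.0, -0.0]
wrist_force: [-0.7, -0.1, -1.8]
opening: 0.0329
grasp_force: 45.2
```

```bash
python3 - <<'E'
from meas import *
s=arm.observe();print(s["t"],s["ee_pos"])
c=optics.camera("scene")
e=s["ee_pos"]; print("patch if under lamp projects",proj(c,(e[0]+.0045,e[1],.087)), "head",proj(c,(e[0]+.0045,e[1],.12)))
q=c["image"]; u,v=[int(x) for x in proj(c,(e[0]+.0045,e[1],.087))]
save("s6",cv2.resize(q[v-40:v+40,u-60:u+60],None,fx=6,fy=6,interpolation=cv2.INTER_CUBIC)); print("crop origin",u-60,v-40)
r=optics.mark_of(c,"handle"); print([(x["pixel"],x["score"],np.degrees(np.arctan2(*(atz(c,x["pixel"],.102)[:2]-(.0045,0)-C)[::-1]))) for x in r])
E
python3 plan.py 18.45 54.2 53.2 25.4 .6367 -.1488
```

```text
25.3 [ 0.6373 -0.1489  0.213 ]
patch if under lamp projects [266.0529 258.2949] head [265.184  252.4069]
crop origin 206 218
[([248.6, 202.7], 0.84, np.float64(-160.31519608446268))]
1 388.6 [-0.063 -0.143]
2 393.8 [-0.107 -0.216]
3 399.0 [-0.158 -0.285]
4 404.1 [-0.215 -0.349]
5 409.2 [-0.277 -0.407]
6 414.3 [-0.343 -0.46 ]
7 419.4 [-0.413 -0.506]
8 424.5 [-0.487 -0.545]
9 429.5 [-0.564 -0.578]
10 434.5 [-0.643 -0.603]
```

View pics/s6.png

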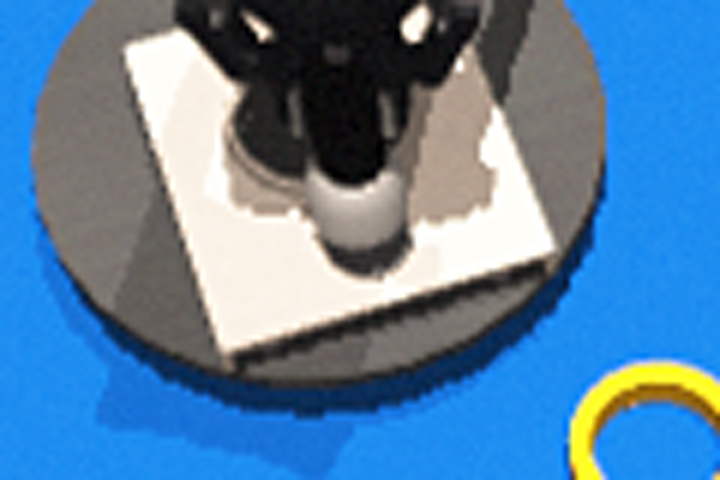

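The patch's visible rim centres at about pixel (267,259), against (266,258) for a patch exactly under the lamp, so the lamp is centred within about 4 mm. I'll keep going for another call.

Request:
apply_moves --increments '[{"twist": [0,0,0],"translation": [-0.055,-0.13,0],"hand": 1},{"twist": [0,0,0],"translation": [-0.107,-0.216,0],"hand": 1},{"twist": [0,0,0],"translation": [-0.158,-0.285,0],"hand": 1},{"twist": [0,0,0],"translation": [-0.215,-0.35,0],"hand": 1},{"twist": [0,0,0],"translation": [-0.277,-0.407,0],"hand": 1},{"twist": [0,0,0],"translation": [-0.343,-0.46,0],"hand": 1},{"twist": [0,0,0],"translation": [-0.413,-0.506,0],"hand": 1},{"twist": [0,0,0],"translation": [-0.487,-0.545,0],"hand": 1},{"twist": [0,0,0],"translation": [-0.564,-0.578,0],"hand": 1},{"twist": [0,0,0],"translation": [-0.643,-0.603,0],"hand": 1}]'

```text
t: 26.65
ee_pos: [0.5726, -0.089, 0.213]
orientation: [0.0, 1.0, 0.0, 0.0]
wrist_force: [-0.1, -0.4, -2.0]
opening: 0.0335
grasp_force: 45.1
```

```bash
python3 plan.py 18.45 54.2 53.2 26.65 .5724 -.0885
```

```text
1 439.5 [-0.081 -0.019]
2 444.4 [-0.162 -0.031]
3 449.4 [-0.244 -0.035]
4 454.3 [-0.325 -0.032]
5 459.2 [-0.406 -0.023]
6 464.1 [-0.485 -0.007]
7 468.9 [-0.562  0.016]
8 473.7 [-0.636  0.045]
9 478.5 [-0.708  0.08 ]
10 483.3 [-0.776  0.121]
```

The unbroken cure is now over 6 s. I'll follow for half a second more, then rise and leave.

Request:
apply_moves --increments '[{"twist": [0,0,0],"translation": [-0.081,-0.02,0],"hand": 1},{"twist": [0,0,0],"translation": [-0.162,-0.031,0],"hand": 1},{"twist": [0,0,0],"translation": [-0.244,-0.035,0],"hand": 1},{"twist": [0,0,0],"translation": [-0.325,-0.035,-0.02],"hand": 1},{"twist": [0,0,0],"translation": [-0.36,-0.1,-0.12],"hand": 1},{"twist": [0,0,0],"translation": [-0.36,-0.25,-0.25],"hand": 1},{"twist": [0,0,0],"translation": [-0.33,-0.42,-0.38],"hand": 1},{"twist": [0,0,0],"translation": [-0.28,-0.6,-0.48],"hand": 1},{"twist": [0,0,0],"translation": [-0.22,-0.8,-0.52],"hand": 1},{"twist": [0,0,0],"translation": [-0.174,-1,-0.52],"hand": 1}]'

```text
t: 27.9
ee_pos: [0.5562, 0.0125, 0.2652]
orientation: [-0.0, 1.0, 0.001, 0.0]
wrist_force: [0.4, -0.5, -2.0]
opening: 0.0332
grasp_force: 45.1
```

Request:
apply_moves --increments '[{"twist": [0,0,0],"translation": [0,-0.15,0],"hand": 1},{"twist": [0,0,0],"translation": [0,-0.28,0],"hand": 1},{"twist": [0,0,0],"translation": [0,-0.4,0],"hand": 1},{"twist": [0,0,0],"translation": [0,-0.5,0.05],"hand": 1},{"twist": [0,0,0],"translation": [0,-0.6,0.1],"hand": 1},{"twist": [0,0,0],"translation": [0,-0.7,0.15],"hand": 1},{"twist": [0,0,0],"translation": [0,-0.78,0.2],"hand": 1},{"twist": [0,0,0],"translation": [0,-0.86,0.25],"hand": 1},{"twist": [0,0,0],"translation": [0,-0.94,0.3],"hand": 1},{"twist": [0,0,0],"translation": [0,-1,0.35],"hand": 1}]'

```text
t: 29.15
ee_pos: [0.5555, 0.1113, 0.2297]
orientation: [0.0, 1.0, 0.001, -0.0]
wrist_force: [-0.1, -0.1, -2.0]
opening: 0.033
grasp_force: 45.1
```

Request:
apply_moves --increments '[{"twist": [0,0,0],"translation": [0,-0.12,0.03],"hand": 1},{"twist": [0,0,0],"translation": [0,-0.25,0.08],"hand": 1},{"twist": [0,0,0],"translation": [0,-0.38,0.15],"hand": 1},{"twist": [0,0,0],"translation": [-0.02,-0.48,0.25],"hand": 1},{"twist": [0,0,0],"translation": [-0.02,-0.56,0.38],"hand": 1},{"twist": [0,0,0],"translation": [-0.02,-0.6,0.52],"hand": 1},{"twist": [0,0,0],"translation": [-0.02,-0.6,0.66],"hand": 1},{"twist": [0,0,0],"translation": [-0.02,-0.6,0.8],"hand": 1},{"twist": [0,0,0],"translation": [-0.02,-0.6,0.9],"hand": 1},{"twist": [0,0,0],"translation": [-0.02,-0.6,0.98],"hand": 1}]'

```text
t: 30.4
ee_pos: [0.5534, 0.1706, 0.1313]
orientation: [0.0, 1.0, 0.0, -0.0]
wrist_force: [0.4, -0.3, -2.5]
opening: 0.0334
grasp_force: 45.1
```

Request:
apply_moves --increments '[{"twist": [0,0,0],"translation": [0,0,0.06],"hand": 1},{"twist": [0,0,0],"translation": [0,0,0.12],"hand": 1},{"twist": [0,0,0],"translation": [0,0,0.17],"hand": 1},{"twist": [0,0,0],"translation": [0,0,0.2],"hand": 1},{"twist": [0,0,0],"translation": [0,0,0.22],"hand": 1},{"twist": [0,0,0],"translation": [0,0,0.235],"hand": 1},{"twist": [0,0,0],"translation": [0,0,0.245],"hand": 1},{"twist": [0,0,0],"translation": [0,0,0.255],"hand": 1},{"twist": [0,0,0],"translation": [0,0,0.26],"hand": 1},{"twist": [0,0,0],"translation": [0,0,0.26],"hand": 1}]'

```text
t: 31.65
ee_pos: [0.5534, 0.1708, 0.106]
orientation: [-0.0, 1.0, 0.0, 0.0]
wrist_force: [-0.3, 0.2, -2.4]
opening: 0.0331
grasp_force: 45.1
```

Run:
```python
from h import *
c=optics.camera("scene"); d=optics.camera("wrist"); print(arm.observe()["wrist_force"],arm.observe()["ee_pos"])
save("s7",np.hstack([cv2.resize(c["image"][200:290,330:430],(400,360),interpolation=cv2.INTER_CUBIC),cv2.resize(d["image"],(400,300))[:300,:].copy() if 0 else cv2.copyMakeBorder(cv2.resize(d["image"],(400,300)),0,60,0,0,0)]))
```

```text
[ 0.38100781 -0.952038   -2.22882284] [0.55345926 0.17081675 0.1060688 ]
```

View pics/s7.png

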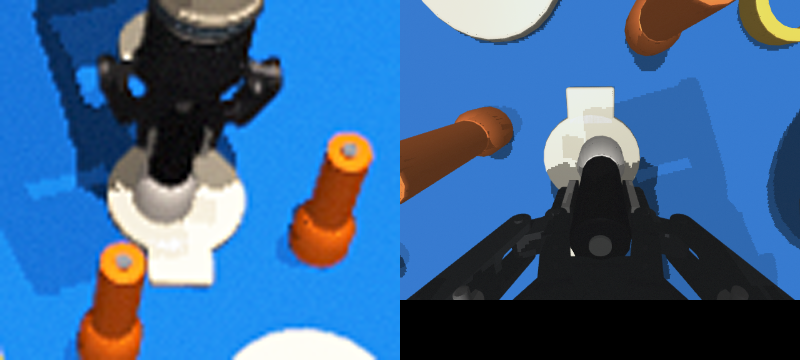

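The lamp is over the dock and still hanging free, with about 2.3 N of weight on the wrist. I'll lower it gently until it touches.

Request:
apply_moves --increments '[{"twist": [0,0,0],"translation": [0,0,0.002],"hand": 1},{"twist": [0,0,0],"translation": [0,0,0.004],"hand": 1},{"twist": [0,0,0],"translation": [0,0,0.006],"hand": 1},{"twist": [0,0,0],"translation": [0,0,0.008],"hand": 1},{"twist": [0,0,0],"translation": [0,0,0.01],"hand": 1},{"twist": [0,0,0],"translation": [0,0,0.012],"hand": 1},{"twist": [0,0,0],"translation": [0,0,0.014],"hand": 1},{"twist": [0,0,0],"translation": [0,0,0.016],"hand": 1},{"twist": [0,0,0],"translation": [0,0,0.018],"hand": 1},{"twist": [0,0,0],"translation": [0,0,0.018],"hand": 1}]'

```text
t: 33.0
ee_pos: [0.5538, 0.1708, 0.1058]
orientation: [-0.0, 1.0, 0.0, 0.0]
wrist_force: [-3.7, -1.8, 14.6]
opening: 0.033
grasp_force: 46.3
```

It has touched down. I'll ease off half a millimetre and release.

Request:
apply_moves --increments '[{"twist": [0,0,0],"translation": [0,0,-0.006],"hand": 1},{"twist": [0,0,0],"translation": [0,0,-0.008],"hand": 1},{"twist": [0,0,0],"translation": [0,0,-0.008],"hand": 0.5},{"twist": [0,0,0],"translation": [0,0,-0.008],"hand": 0.4},{"twist": [0,0,0],"translation": [0,0,-0.008],"hand": 0.3},{"twist": [0,0,0],"translation": [0,0,-0.008],"hand": 0.2},{"twist": [0,0,0],"translation": [0,0,-0.008],"hand": 0.1},{"twist": [0,0,0],"translation": [0,0,-0.008],"hand": 0},{"twist": [0,0,0],"translation": [0,0,-0.008],"hand": 0},{"twist": [0,0,0],"translation": [0,0,-0.05],"hand": 0}]'

```text
t: 34.25
ee_pos: [0.5532, 0.1707, 0.1091]
orientation: [0.0, 1.0, 0.0, -0.0]
wrist_force: [0.5, -0.0, 0.5]
opening: 0.0853
grasp_force: 0.0
```

Request:
apply_moves --increments '[{"twist": [0,0,0],"translation": [0,0,-0.1],"hand": 0},{"twist": [0,0,0],"translation": [0,0,-0.2],"hand": 0},{"twist": [0,0,0],"translation": [0,0,-0.3],"hand": 0},{"twist": [0,0,0],"translation": [0,0,-0.4],"hand": 0},{"twist": [0,0,0],"translation": [0,0,-0.5],"hand": 0},{"twist": [0,0,0],"translation": [0,0,-0.6],"hand": 0},{"twist": [0,0,0],"translation": [0,0,-0.7],"hand": 0},{"twist": [0,0,0],"translation": [0,0,-0.8],"hand": 0},{"twist": [0,0,0],"translation": [0,0,-0.95],"hand": 0},{"twist": [0,0,0],"translation": [0,0,-1],"hand": 0}]'

```text
t: 35.5
ee_pos: [0.554, 0.171, 0.2106]
orientation: [-0.0, 1.0, 0.0, 0.001]
wrist_force: [0.7, 0.4, -0.9]
opening: 0.0856
grasp_force: 0.0
```

Run:
```python
from h import *
c=optics.camera("scene"); save("s8",cv2.resize(c["image"][150:350,150:500],(787,450),interpolation=cv2.INTER_CUBIC)); s=arm.observe(); print(s["t"],s["ee_pos"],s["opening"],s["wrist_force"])
```

```text
35.55 [0.55410585 0.17097904 0.21078101] 0.08527315707368906 [-0.13469559  1.08027834 -0.2471182 ]
```

View pics/s8.png

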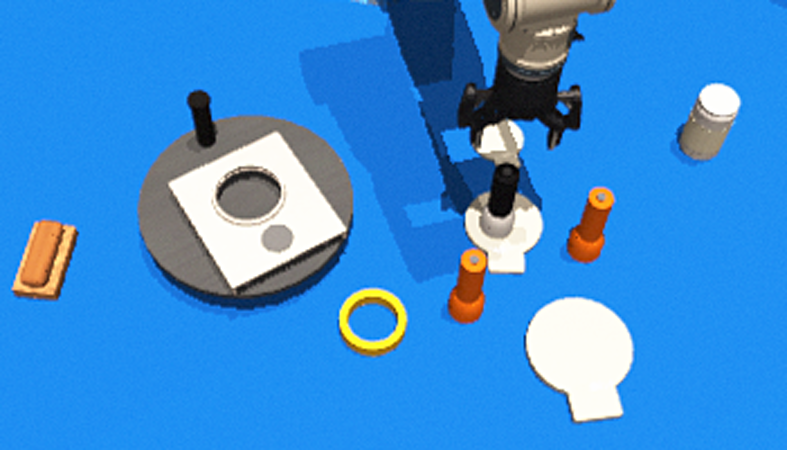

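The lamp stands upright on the middle dock at crop (498,215). The gripper is open and clear above it, the turntable is still coasting, and everything else is where it was.

```bash
python3 -c "
from plant import workorder
print(workorder.job_done())"
```

```text
the job is handed in; nothing more can be done
None
```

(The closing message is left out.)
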